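# Pull a stuck square nut out of a deep pocket with sprung tongs

### The arm

A 7-joint arm with a two-finger parallel gripper is mounted at the origin on a cart in front of the work surface, level with it; the furniture and walls round the work are solid. World frame = base frame: x ahead of the robot, y to its left, z up, the work surface at z = 0. Lengths are in m, angles in rad, forces in N, time in s.
With the tool pointing down it reaches from about 0.425 to 0.875 m from the base axis. Payload 4.7 kg.
Tool frame: the origin (TCP) lies at the centre of the arm's flange, where the gripper is bolted on; the fingertips stand 173 mm ahead of it and the grasp point (between the pads) lies 155 mm ahead of it; y points along the fingers, x is the direction in which the jaws open and shut, and the axes are right-handed (so a half turn about y gives the same grasp; the last joint's range is limited). The gripper opens to 85 mm and grips with 20 to 120 N. Pads are 22 mm wide; open, the fingers measure 114 mm over their backs; the gripper's body (76 mm by 85 mm) begins 54 mm behind the grasp point. The pads swing forward as they close: fully open they stand 13 mm farther back than shut.
Start: joints at [-1.146, 0.321, -0.07, 1.45, 0.023, 1.371, -0.057], TCP at [0.26, 0.596, 0.405] pointing down, gripper open.
Joint ranges: [-2.86, 2.86], [-0.3, 2.09], [-1.38, 1.24], [0.06, 2.45], [-1.56, 4.7], [0.09, 2.05], [-2.69, 2.69]. Speed limits (rad/s): [2.57, 2.57, 3.14, 3.14, 3.14, 3.14, 3.14].

### API

Orientations are given as a unit quaternion [x, y, z, w].
In Python, from cell import arm, solver, eyes, workorder gives the robot as it stands. Calls block until the motion is done:
- arm.movep(position, orientation): joint-space move of the TCP to a pose.
- arm.servo_line(position, rot=None, rate=0.15): straight line of the TCP; rot=None keeps the orientation; rate is the mean speed in m/s.
- arm.move_joints(angles): joint-space move.
- arm.gripper_to(opening): opening from 0.0 (shut) to 1.0 (fully open); the grip force is fixed at half the most; returns when the fingers have stopped.
- arm.wait(seconds).
- solver.inverse_kinematics(position, orientation): joint angles nearest the present ones, or None.
- eyes.capture(name): name is "side" or "top"; returns (picture, depth): 420x560x3 uint8, red, green, blue; 420x560 float32, m along the optical axis (not along the pixel's ray), 0 where there is no reading.
- eyes.camera_model(name): a dict with "intrinsics" (3x3 intrinsics, pixels), "distortion" ([k1, k2, p1, p2, k3] as OpenCV has them; the pictures are not rectified), "T" (4x4, takes a point from camera to world coordinates). Camera axes: x right, y down, z forward; pixel columns grow to the right and rows downward; lengths in m; the calibration is good to about 2 mm. A picture is of the moment at which its call begins. camera_model takes no time and is no camera call.
A pose or a line that the arm cannot do raises arm.Unreachable and nothing moves.
- workorder.sign_off(): hands the job in, once; it reports no verdict.
Readings, each from a call of its own:
- arm.read_clock(): time.
- arm.read_q(): joint angles.
- arm.read_joint_vel(): joint speeds.
- arm.read_joint_efforts(): joint torques, N m.
- arm.read_ee_pos(): TCP position.
- arm.read_eef_rot(): TCP orientation.
- arm.read_wrist_force(): force on the tool from outside, world axes, zero at the start.
- arm.read_moment(): the same for the moment, N m.
- arm.read_gripper_width(): opening from 0.0 (shut) to 1.0 (fully open).
Only numpy, scipy, OpenCV 4.12 (cv2) and the standard library are available. Lean on these libraries where they do the work, as an engineer would, in place of code of your own. Each camera call takes 0.05 s, during which the arm holds its last target.

### The job

A square nut is held fast at the bottom of the narrow pocket in the fixture block. Take the sprung tongs from their rest, reach into the pocket with them and squeeze the nut just firmly enough to draw it out, without crushing it and without forcing the tongs against the block. Set the nut down in the round metal dish with the tongs, never with the bare fingers, then hang the tongs back upright in their rest and let go.

Things in the scene. Friction and masses are not known exactly. Their poses are not given: they have to be found in the camera images.
- tongs: Loose upright sprung steel tongs, blades down, 127 mm tall, 160 g. Origin midway between the blade tips, at their lower ends; z up to the bridge that joins the tops, y the line along which the jaws close. Either way round (yaw + pi) is alike. From the tips up, each jaw has a flat blade (12 mm wide in x, 4 mm thick in y, 70 mm long), a shoulder (z 70 to 76 mm, 24 mm in x) and a grip plate.
- tongs_grip (a point): Where to pinch the tongs from above: midway between their two ribbed grip plates, 101 mm above the tips (frame as the tongs). Plates 24 mm wide in x, from 25 mm below to 25 mm above this point; nothing is higher. 62 mm over the outer faces relaxed. Squeezing moves both jaws in parallel and equally: inner gap of the blades = width over the plates less 30 mm, outer span = width less 22 mm.
- jaw_l: The +y jaw. Its origin is the tongs' origin when relaxed and moves with the jaw to the tongs' -y by its travel: 0 relaxed (blades 32 mm apart inside, 40 mm outside), 7 mm closed on the nut (gap 18 mm), 9 mm at the stop (gap 14 mm). A spring pushes each jaw out with 1.4 N per mm of travel, about 10 N on the nut; what a finger presses beyond that goes into the nut.
- jaw_r: The -y jaw, likewise, moving towards the tongs' +y by the same travel.
- rest: Fixed grey plastic rest for the tongs, 50 x 86 x 76 mm (x, y, z) on a foot 80 x 106 x 3 mm; origin at the centre of its underside. The tongs hang in the slot in its top by their shoulders, which lie on the top, their y along the slot; fully home their origin is 6 mm above the rest's origin.
- rest_slot (a point): Centre of the mouth of the rest's slot, in its top, 76 mm above its underside. The slot is 18 mm (x) by 50 mm (y) and 73 mm deep, with the rest's axes.
- block: Fixed aluminium fixture block, 70 x 92 x 60 mm (x, y, z) on a dark foot 88 x 110 x 10 mm; origin at the centre of its underside. A narrow pocket opens in its top. At the pocket's bottom a sprung steel pad (4 mm thick, 12 mm high, 32 mm in y), on the +x wall, presses the nut with 12 N against the -x wall, so that the nut drags as it is drawn up its first 12 mm.
- pocket_mouth (a point): Point in the block's top, 60 mm above its underside, over the block's origin. From here the pocket runs x from -9 to +12 mm, y from -22 to +22 mm (block's axes), 48 mm deep.
- square_nut: Loose square steel nut, 18 x 18 x 12 mm with an 8.5 mm hole, about 25 g; origin at the centre of its underside, z up. It lies flat on the pocket's floor (12 mm above the block's underside), square to the block, up to 4 mm off the middle along the block's y; the blades fit beside its two y faces. A blade that presses it with over 40 N crushes it; under about 16 N a blade they slip off it.
- dish: Loose round grey metal dish, 87 mm across the rim, 24 mm high, open on top, 66 mm across its flat floor, floor 2 mm thick; origin at the centre of its underside. The nut goes in it.
There are look-alikes about, which are no part of the job. Leave any turquoise look-alike of the block alone. Leave any purple look-alike of the dish alone.

How it is judged:
By the outcome, as a careful person would: the job done as asked, in the order asked, and still so for the second after the job is handed in, with the robot touching nothing.
It also fails if it takes over 58 s, if anything falls off the work surface, if the arm or the gripper's body presses on something with over 40 N, if the wrist force passes 120 N, or if a joint passes its speed limit or range.

## Working session

There is one attempt and no reset: what is moved stays moved. The work goes in short steps, each a Python script; the robot and the scene stay as the last script left them, time stands still between calls to the robot, and variables do not carry over. Pictures are saved under pics/ and viewed, and the job is handed in when it is done.

```bash
ls; mkdir -p pics; python3 - <<'E'
from cell import arm, solver, eyes, workorder
import cv2, numpy as np
np.set_printoptions(precision=4,suppress=True)
for n in ("side","top"):
    p,d=eyes.capture(n)
    cv2.imwrite(f"pics/{n}0.png",p[:,:,::-1]); np.savez(f"{n}0.npz",p=p,d=d)
    print(n,eyes.camera_model(n))
print(arm.read_clock(),arm.read_ee_pos(),arm.read_eef_rot(),arm.read_gripper_width(),arm.read_q())
E
```

```text
pics
side {'intrinsics': array([[487.9933,   0.    , 280.331 ],
       [  0.    , 487.9933, 206.4941],
       [  0.    ,   0.    ,   1.    ]]), 'distortion': array([-0.1291,  0.    ,  0.    ,  0.    ,  0.    ]), 'T': array([[ 0.9157, -0.1856,  0.3564,  0.0114],
       [-0.4011, -0.3709,  0.8376, -1.1899],
       [-0.0233, -0.9099, -0.4141,  0.6179],
       [ 0.    ,  0.    ,  0.    ,  1.    ]])}
top {'intrinsics': array([[465.579 ,   0.    , 273.3316],
       [  0.    , 465.579 , 210.1931],
       [  0.    ,   0.    ,   1.    ]]), 'distortion': array([-0.1371,  0.    ,  0.    ,  0.    ,  0.    ]), 'T': array([[ 0.005 , -0.9895,  0.1444,  0.3538],
       [-0.9999, -0.0037,  0.0093, -0.0967],
       [-0.0087, -0.1444, -0.9895,  1.1245],
       [ 0.    ,  0.    ,  0.    ,  1.    ]])}
0.1 [0.2595 0.5957 0.4037] [ 0.5918  0.387  -0.388  -0.5911] 1.0008031970770492 [-1.1459  0.3218 -0.0701  1.4516  0.0226  1.3708 -0.0569]
```

View pics/top0.png

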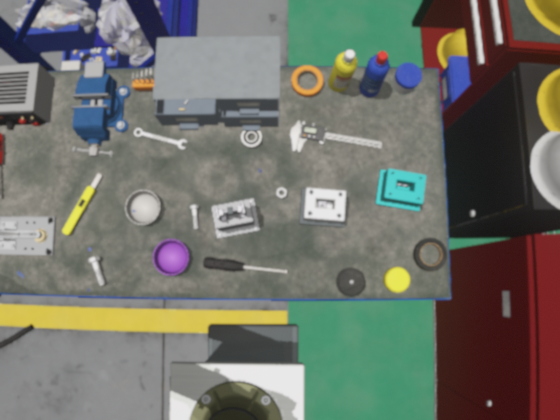

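View pics/side0.png

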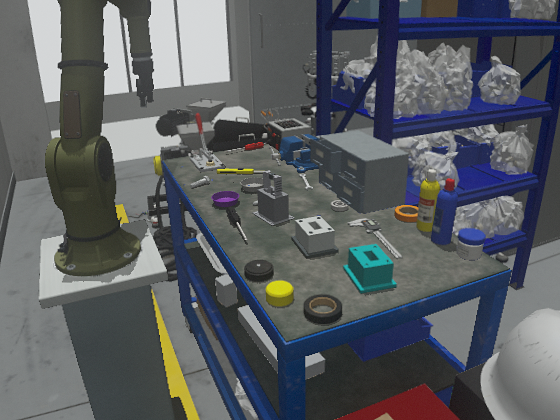

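The top view shows the grey dish at about (144,208), with the purple one at (172,257). The rest with the tongs is at (235,217), the block at (325,205), and the turquoise look-alike at (402,188). Next I'll deproject these regions and zoom in.

```bash
cat > h.py <<'E'
import cv2, numpy as np
np.set_printoptions(precision=4,suppress=True)
def cloud(d,m):
    h,w=d.shape; v,u=np.mgrid[:h,:w]
    n=cv2.undistortPoints(np.stack([u,v],-1).reshape(-1,1,2).astype(np.float64),np.array(m['intrinsics']),np.array(m['distortion'])).reshape(h,w,2)
    P=np.dstack([n[...,0]*d,n[...,1]*d,d]); T=np.array(m['T'])
    return P@T[:3,:3].T+T[:3,3]
E
python3 - <<'E'
from h import *
from cell import eyes
for n in ("side","top"):
    z=np.load(f"{n}0.npz"); P=cloud(z['d'],eyes.camera_model(n)); np.save(f"{n}P.npy",P)
    p=z['p'][:,:,::-1]
    if n=="top":
        c=p[150:290,110:440]; cv2.imwrite("pics/topz.png",cv2.resize(c,(792,336),interpolation=cv2.INTER_CUBIC))
        c=p[185:245,200:360]; cv2.imwrite("pics/topzz.png",cv2.resize(c,(800,300),interpolation=cv2.INTER_CUBIC))
        for u,v in [(144,208),(172,257),(235,217),(325,205),(402,188),(195,216),(240,240),(281,192)]: print(u,v,P[v,u])
        print((z['d']==0).mean())
        X=P[...,2]
        # table plane
        s=(np.abs(X)<.01)&(z['d']>0); Q=P[s]; Q=Q[(Q[:,0]>.45)&(Q[:,0]<.75)&(abs(Q[:,1])<.4)]
        print(np.median(Q[:,2]), np.linalg.lstsq(np.c_[Q[:,:2],np.ones(len(Q))],Q[:,2],rcond=None)[0])
        for nm,(u0,u1,v0,v1) in dict(dish=(118,168,185,232),rest=(205,266,192,242),block=(295,355,180,230)).items():
            q=P[v0:v1,u0:u1].reshape(-1,3); print(nm,np.histogram(q[:,2],bins=np.arange(-.005,.15,.005)))
    else:
        c=p[160:290,200:340]; cv2.imwrite("pics/sidez.png",cv2.resize(c,(646,600),interpolation=cv2.INTER_CUBIC))
E
```

```text
144 208 [0.5217 0.2332 0.0027]
172 257 [0.4018 0.1586 0.0036]
235 217 [0.5006 0.0072 0.0009]
325 205 [ 0.5273 -0.21    0.0242]
402 188 [ 0.5713 -0.4003  0.0171]
195 216 [0.501  0.1033 0.013 ]
240 240 [ 0.4444 -0.0059  0.0019]
281 192 [ 0.5631 -0.1048 -0.0003]
0.003920068027210884
0.0007919094050883313 [ 0.0002 -0.0001  0.0008]
dish (array([ 584, 1276,  174,   64,   74,  124,   40,    0,    0,    0,    0,
          0,    0,    0,    0,    0,    0,    0,    0,    0,    0,    0,
          0,    0,    0,    0,    0,    0,    0,    0]), array([-0.005,  0.   ,  0.005,  0.01 ,  0.015,  0.02 ,  0.025,  0.03 ,
        0.035,  0.04 ,  0.045,  0.05 ,  0.055,  0.06 ,  0.065,  0.07 ,
        0.075,  0.08 ,  0.085,  0.09 ,  0.095,  0.1  ,  0.105,  0.11 ,
        0.115,  0.12 ,  0.125,  0.13 ,  0.135,  0.14 ,  0.145]))
rest (array([ 685, 1253,  159,   18,   19,   11,    9,   16,   15,   12,   17,
         12,   13,   14,   11,  118,  370,   55,    6,    5,    4,    1,
          2,    3,    8,   12,   32,  137,   13,    0]), array([-0.005,  0.   ,  0.005,  0.01 ,  0.015,  0.02 ,  0.025,  0.03 ,
        0.035,  0.04 ,  0.045,  0.05 ,  0.055,  0.06 ,  0.065,  0.07 ,
        0.075,  0.08 ,  0.085,  0.09 ,  0.095,  0.1  ,  0.105,  0.11 ,
        0.115,  0.12 ,  0.125,  0.13 ,  0.135,  0.14 ,  0.145]))
block (array([501, 807, 175, 233,  25,  48,  34,  23,  25,  18,  23,  28, 399,
       627,  13,   0,   0,   0,   0,   0,   0,   0,   0,   0,   0,   0,
         0,   0,   0,   0]), array([-0.005,  0.   ,  0.005,  0.01 ,  0.015,  0.02 ,  0.025,  0.03 ,
        0.035,  0.04 ,  0.045,  0.05 ,  0.055,  0.06 ,  0.065,  0.07 ,
        0.075,  0.08 ,  0.085,  0.09 ,  0.095,  0.1  ,  0.105,  0.11 ,
        0.115,  0.12 ,  0.125,  0.13 ,  0.135,  0.14 ,  0.145]))
```

View pics/topzz.png

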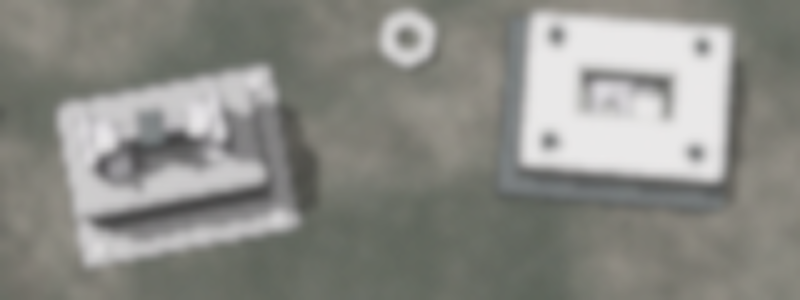

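View pics/sidez.png

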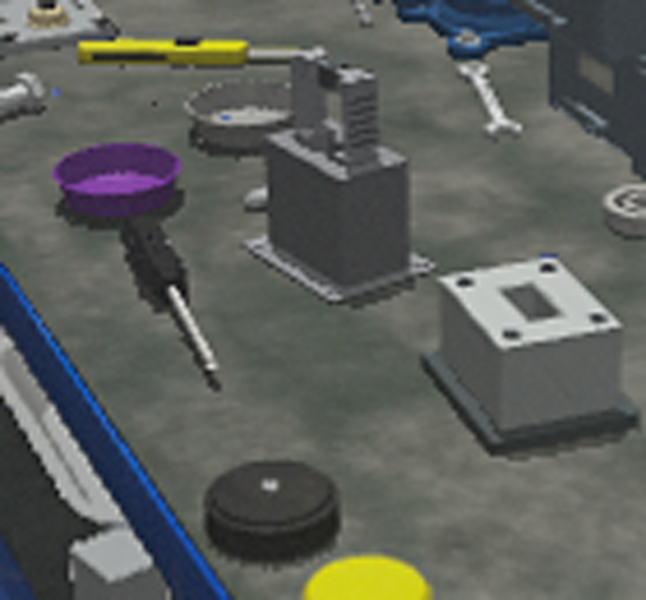

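```bash
cat >> h.py <<'E'
from scipy.optimize import minimize
def proj(X,m):
    T=np.linalg.inv(np.array(m['T'])); r=cv2.Rodrigues(T[:3,:3])[0]
    return cv2.projectPoints(np.asarray(X,float).reshape(-1,1,3),r,T[:3,3],np.array(m['intrinsics']),np.array(m['distortion']))[0].reshape(-1,2)
def rect(x,y,yaw,lx,ly,z):
    c,s=np.cos(yaw),np.sin(yaw); l=np.array([[1,1],[-1,1],[-1,-1],[1,-1]])*[lx/2,ly/2]
    return np.c_[l@np.array([[c,s],[-s,c]])+[x,y],np.full(4,z)]
def poly(pix,shape,S=8):
    h,w=shape; im=np.zeros((h*S,w*S),np.uint8)
    cv2.fillPoly(im,[np.round((pix+.5)*S*16-8).astype(np.int32)],255,shift=4)
    return cv2.resize(im,(w,h),interpolation=cv2.INTER_AREA)/255.
def fit(mask,off,m,x0,lx,ly,z):
    f=lambda q:((poly(proj(rect(*q,lx,ly,z),m)-off,mask.shape)-mask)**2).sum()
    x0=np.array(x0); best=None
    for k in range(3):
        r=minimize(f,x0,method='Nelder-Mead',options=dict(initial_simplex=np.vstack([x0,x0+[.004,0,0],x0+[0,.004,0],x0+[0,0,.06]]),xatol=1e-5,fatol=1e-3)); x0=r.x
    return r.x,r.fun
def rectify(p,m,x,y,yaw,z,half=.07,res=.0003):
    n=int(2*half/res); a=(np.arange(n)-n/2+.5)*res
    V,U=np.meshgrid(-a,-a,indexing='ij')  # rows: +x up, cols: +y left
    c,s=np.cos(yaw),np.sin(yaw)
    W=np.stack([x+c*V-s*U,y+s*V+c*U,np.full_like(U,z)],-1)
    q=proj(W,m).astype(np.float32).reshape(n,n,2)
    return cv2.remap(p,q[...,0],q[...,1],cv2.INTER_CUBIC)
E
python3 - <<'E'
from h import *
from cell import eyes
ims=[]
for n,boxes in dict(top=dict(rest=(205,192,270,242),block=(295,180,355,230)),side=dict(rest=(250,170,300,230),block=(290,210,340,265))).items():
    z=np.load(f"{n}0.npz"); P=np.load(f"{n}P.npy"); m=eyes.camera_model(n)
    for nm,(u0,v0,u1,v1) in boxes.items():
        H=.06 if nm=='block' else .076
        Z=P[v0:v1,u0:u1,2]; mk=(Z>H-.008).astype(np.uint8)
        if n=='side' or nm=='rest': mk=((Z>H-.006)&(Z<H+.007)).astype(np.uint8)
        mk=cv2.morphologyEx(mk,cv2.MORPH_CLOSE,np.ones((3,3)))
        cs=max(cv2.findContours(mk,cv2.RETR_EXTERNAL,cv2.CHAIN_APPROX_NONE)[0],key=cv2.contourArea)
        if nm=='rest': cs=cv2.convexHull(cs)
        mk=np.zeros_like(mk); cv2.drawContours(mk,[cs],-1,1,-1)
        q=P[v0:v1,u0:u1][mk>0]; q=q[q[:,2]>H-.008]
        rr=cv2.minAreaRect((q[:,:2]*1000).astype(np.float32))
        lx,ly=(.07,.092) if nm=='block' else (.05,.086)
        c=np.median(q,axis=0)[:2]
        rs=[fit(mk.astype(float),np.array([u0,v0]),m,[*c,a],lx,ly,H) for a in (-.2,.2)]
        r=min(rs,key=lambda t:t[1]); print(n,nm,rr,r, mk.sum(), np.median(q[:,2]))
        im=rectify(z['p'],m,*r[0],H)
        h=.07; 
        a=int((h-lx/2)/.0003); b=int((h-ly/2)/.0003); N=im.shape[0]
        cv2.rectangle(im,(b,a),(N-b,N-a),(255,0,0),1); cv2.drawMarker(im,(N//2,N//2),(255,0,0))
        ims.append(cv2.resize(im,(400,300) if 0 else (300,300)))
cv2.imwrite("pics/rect.png",np.vstack([np.hstack(ims[:2]),np.hstack(ims[2:])])[:,:,::-1])
E
```

```text
top rest ((432.25579833984375, -18.191558837890625), (202.31295776367188, 91.65286254882812), 20.64559555053711) (array([0.4977, 0.0065, 0.205 ]), np.float64(38.61562475970781)) 885 0.07804622797988992
top block ((452.059326171875, -183.12161254882812), (104.58979034423828, 239.92355346679688), 72.24842071533203) (array([ 0.5234, -0.2063, -0.0758]), np.float64(23.411764705882355)) 1226 0.06062236174602176
side rest ((281.8367614746094, -578.681396484375), (1333.966552734375, 87.04391479492188), 69.86339569091797) (array([0.4941, 0.0001, 0.2243]), np.float64(80.30801999231066)) 304 0.07761042036545684
side block ((299.49658203125, -684.4338989257812), (1159.642333984375, 96.71731567382812), 65.08322143554688) (array([ 0.5191, -0.2128, -0.0658]), np.float64(77.69900807381777)) 559 0.06096196438415191
```

View pics/rect.png

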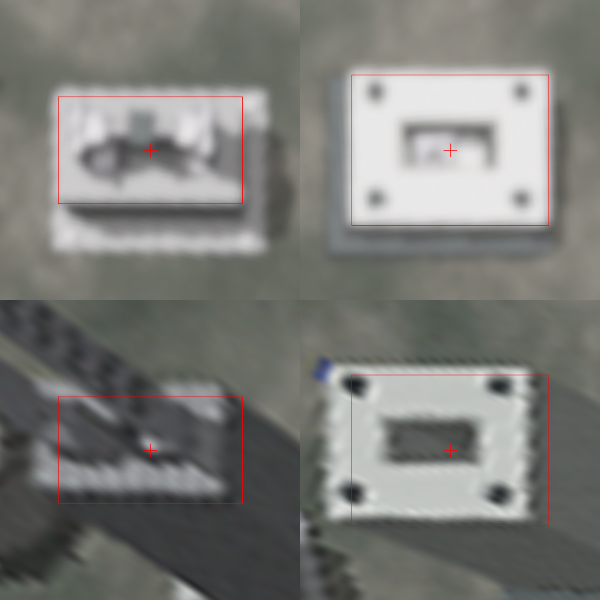

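The top and side rectifications of the block disagree because the depth mask smears on the side camera. I'll refit it from colour.

```bash
python3 - <<'E'
from h import *
from cell import eyes
ims=[]
for n,(u0,v0,u1,v1) in dict(top=(295,180,355,230),side=(285,205,345,270)).items():
    z=np.load(f"{n}0.npz"); m=eyes.camera_model(n)
    g=cv2.cvtColor(z['p'][v0:v1,u0:u1],cv2.COLOR_RGB2GRAY).astype(float)
    hi=np.percentile(g,88); lo=130 if n=='top' else 150
    print(n,hi,np.histogram(g,bins=range(0,260,20))[0])
    thr=(hi+ (110 if n=='top' else 120))/2
    mk=(g>thr).astype(np.uint8)
    cs=max(cv2.findContours(mk,cv2.RETR_EXTERNAL,cv2.CHAIN_APPROX_NONE)[0],key=cv2.contourArea)
    mk=np.zeros_like(mk); cv2.drawContours(mk,[cs],-1,1,-1)
    r=fit(mk.astype(float),np.array([u0,v0]),m,[.5235,-.205,-.07],.07,.092,.06); print(n,r,mk.sum(), poly(proj(rect(*r[0],.07,.092,.06),m)-[u0,v0],mk.shape).sum())
    im=rectify(z['p'],m,*r[0],.06,half=.06,res=.0003)
    N=im.shape[0]; a=int((.06-.035)/.0003); b=int((.06-.046)/.0003); cv2.rectangle(im,(b,a),(N-b,N-a),(255,0,0),1)
    # pocket outline at z=.06 (+x up)
    for sx,c in ((1,(255,0,0)),):
        cv2.rectangle(im,(int(N/2-.022/.0003),int(N/2-.012/.0003)),(int(N/2+.022/.0003),int(N/2+.009/.0003)),c,1)
    ims.append(im)
cv2.imwrite("pics/rect2.png",np.hstack(ims)[:,:,::-1])
z=np.load("top0.npz"); m=eyes.camera_model("top")
im=[]
for zz in (.076,.132,.024):
    x,y,w=(.5,.0065,.17) if zz>.03 else (.52,.233,0)
    k=rectify(z['p'],m,x,y,w,zz,half=.06,res=.0003); cv2.drawMarker(k,(200,200),(255,0,0)); 
    if zz==.076: cv2.rectangle(k,(200-143,200-83),(200+143,200+83),(255,0,0),1)
    im.append(k[:, :])
cv2.imwrite("pics/rect3.png",cv2.resize(np.hstack(im),(798,266))[:,:,::-1])
zs=np.load("side0.npz")['p'][160:245,185:305,::-1]
cv2.imwrite("pics/sr.png",cv2.resize(zs,(800,566),interpolation=cv2.INTER_CUBIC))
E
```

```text
top 232.0 [  0   0   0   0  80 631 866 186 109 145 251 732]
top (array([ 0.5251, -0.2058, -0.0813]), np.float64(42.581945405613226)) 1256 1192.6078431372548
side 122.0 [   0    2  171  298 1492 1399  131   61   36  253   57    0]
side (array([ 0.5237, -0.2023, -0.0787]), np.float64(10.901930026912726)) 473 454.8588235294118
```

View pics/rect2.png

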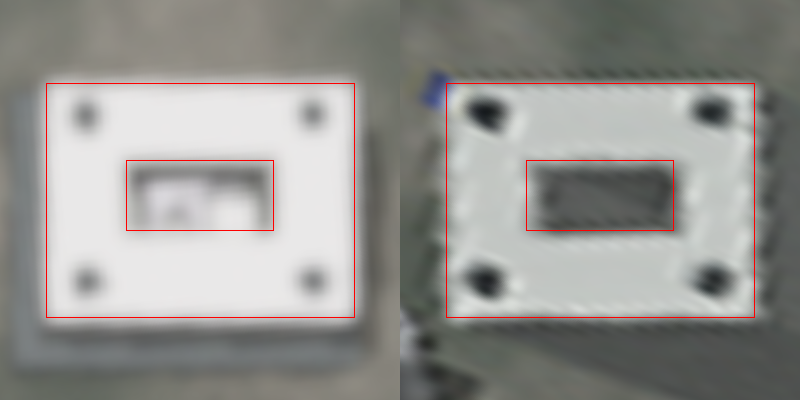

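View pics/rect3.png

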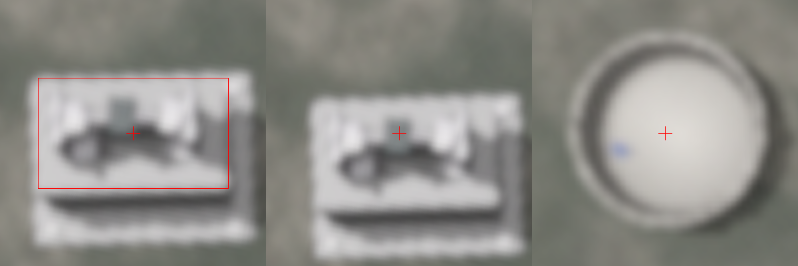

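View pics/sr.png

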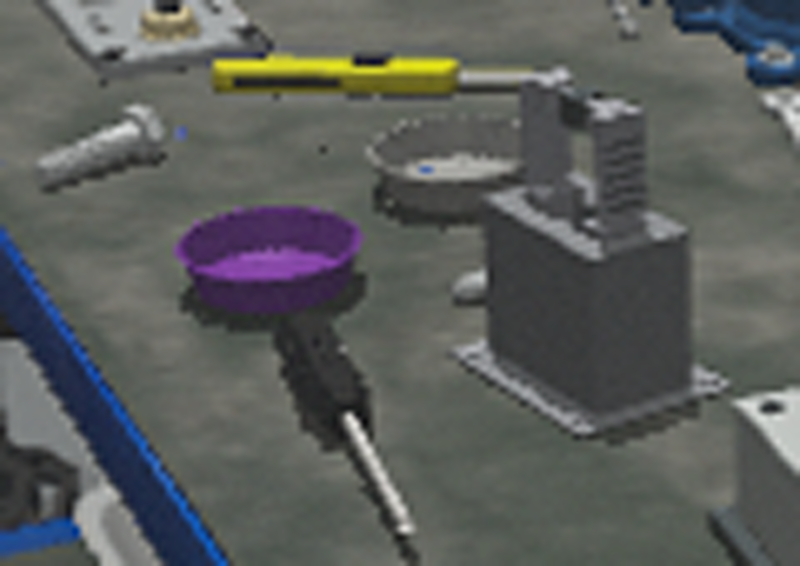

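```bash
cat >> h.py <<'E'
def toplane(pix,m,z):
    n=cv2.undistortPoints(np.asarray(pix,float).reshape(-1,1,2),np.array(m['intrinsics']),np.array(m['distortion'])).reshape(-1,2)
    T=np.array(m['T']); d=np.c_[n,np.ones(len(n))]@T[:3,:3].T
    return T[:3,3]+d*((z-T[2,3])/d[:,2])[:,None]
E
python3 - <<'E'
from h import *
from cell import eyes
z=np.load("top0.npz"); m=eyes.camera_model("top")
for zz in (.076,):
  best=None
a=rectify(z['p'],m,.5,.0065,.2,.003,half=.065,res=.000325)
for q in (80,106): pass
cv2.rectangle(a,(200-163,200-123),(200+163,200+123),(255,0,0),1)
b=rectify(z['p'],m,.5,.0065,.2,.132,half=.05,res=.00025)
cv2.drawMarker(b,(200,200),(255,0,0)); cv2.rectangle(b,(200-124,200-48),(200+124,200+48),(255,0,0),1)
cv2.imwrite("pics/r4.png",np.hstack([a,b])[:,:,::-1])
c=rectify(z['p'],m,.5251,-.2058,-.0813,.024,half=.03,res=.00015)
g=np.clip((c.astype(float)-120)*255/135,0,255).astype(np.uint8)
cv2.rectangle(g,(int(200-.022/.00015),int(200-.012/.00015)),(int(200+.022/.00015),int(200+.009/.00015)),(255,0,0),1)
s=rectify(np.load("side0.npz")['p'],eyes.camera_model("side"),.5237,-.2023,-.08,.024,half=.03,res=.00015)
cv2.imwrite("pics/r5.png",np.hstack([g,s])[:,:,::-1])
E
```

```text
(no output)
```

View pics/r4.png

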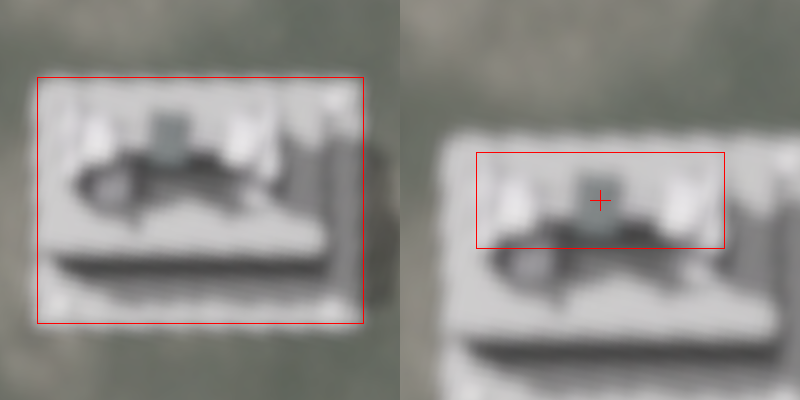

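View pics/r5.png

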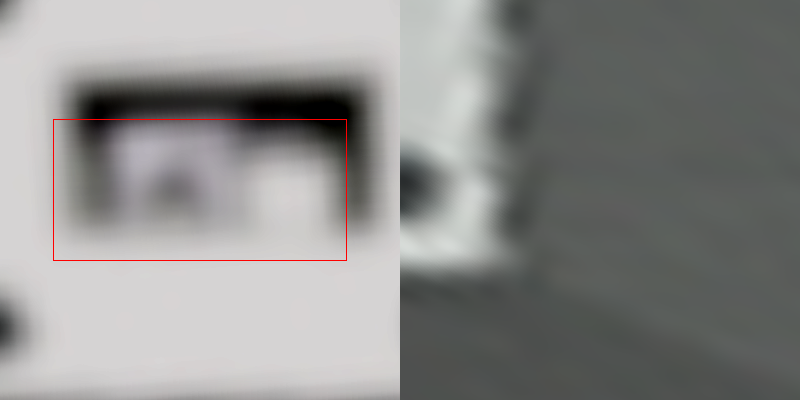

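The top-camera fits are:
- **Rest and tongs:** about (0.499, 0.007), yaw 0.20.
- **Block:** (0.525, −0.206), yaw −0.08. The side camera differs by about (−1, +3.5) mm.
- **Nut:** about +3.7 mm along the block's y.

Next I'll hover over the tongs and check the cameras against the gripper.

```bash
cat >> h.py <<'E'
from scipy.spatial.transform import Rotation as Ro
def rotq(yaw):
    x=np.array([-np.sin(yaw),np.cos(yaw),0]); y=np.array([0,0,-1.])
    return Ro.from_matrix(np.c_[x,y,np.cross(x,y)]).as_quat()
def snap(tag):
    from cell import eyes
    for n in ("side","top"):
        p,d=eyes.capture(n); np.savez(f"{n}{tag}.npz",p=p,d=d)
        cv2.imwrite(f"pics/{n}{tag}.png",p[:,:,::-1])
E
python3 - <<'E'
from h import *
from cell import arm, solver, eyes
x,y=.4985,.0085
for X,Y,w,z in ((x,y,.2,.26),(.525,-.204,-.08,.27),(.52,.233,0,.26)):
    print(solver.inverse_kinematics([X,Y,z],rotq(w)))
t=arm.read_clock(); arm.movep([x,y,.36],rotq(.2)); print(arm.read_clock()-t,arm.read_ee_pos(),arm.read_wrist_force())
snap("1")
p=np.load("top1.npz")['p'][170:250,180:290,::-1]; s=np.load("side1.npz")['p'][100:250,190:330,::-1]
cv2.imwrite("pics/a1.png",np.hstack([cv2.resize(p,(412,300),interpolation=2),cv2.resize(s,(280,300),interpolation=2)]))
E
```

```text
[-0.5323  0.1301  0.4935  2.0056 -0.0721  1.0224  1.7661]
[-0.4065  0.3248  0.8564  1.8539 -0.2759  1.0866  2.0451]
[-0.6082  0.2668  0.1608  1.8272 -0.0486  1.0514  1.142 ]
2.2666999999999997 [0.4986 0.0095 0.36  ] [ 0.1162  1.4705 -0.4088]
```

View pics/a1.png

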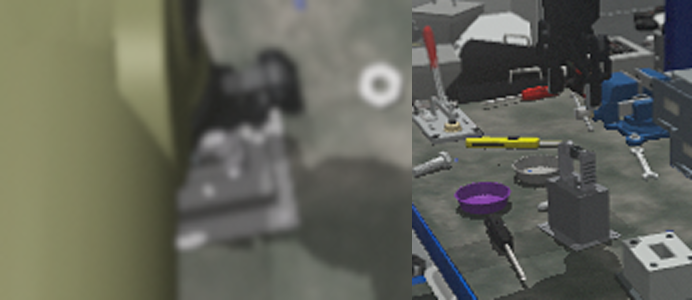

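View pics/side1.png

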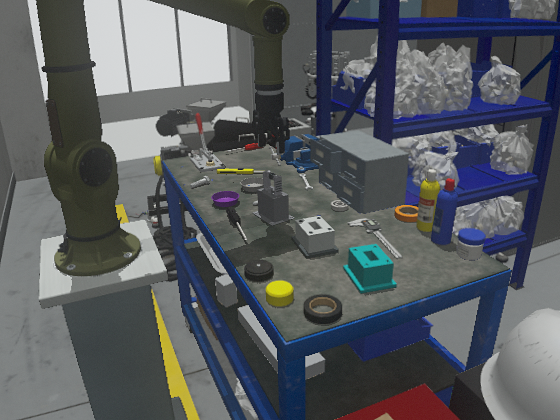

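The arm hides much of the top view, while the side view shows the gripper above the rest. I'll descend and check from the side before closing.

```bash
python3 - <<'E'
from h import *
from cell import arm, eyes
t=arm.read_clock()
arm.servo_line([.4985,.0085,.26],rate=.12); print(arm.read_clock()-t,arm.read_ee_pos(),arm.read_wrist_force(),arm.read_joint_vel())
snap("2")
s=np.load("side2.npz")['p'][130:240,220:330,::-1]
cv2.imwrite("pics/a2.png",cv2.resize(s,(600,600),interpolation=2))
E
```

```text
0.9833000000000003 [0.4989 0.0085 0.2607] [ 0.7291 -0.9685 -0.5659] [ 0.0007 -0.0092  0.0009 -0.0061  0.0004  0.0001  0.0005]
```

View pics/a2.png

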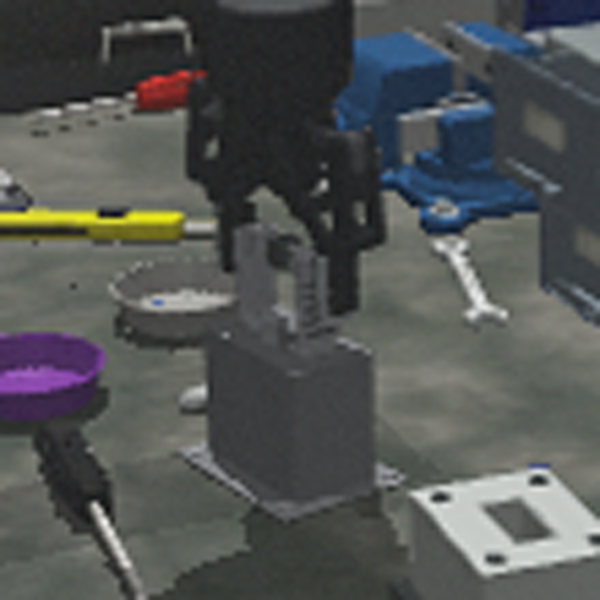

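```bash
python3 - <<'E'
from h import *
from cell import eyes
m=eyes.camera_model("side")
s=np.load("side2.npz")['p'][140:220,240:305,::-1]
K=9
im=cv2.resize(s,None,fx=K,fy=K,interpolation=cv2.INTER_CUBIC); im=np.clip(im.astype(float)*1.8+10,0,255).astype(np.uint8)
def draw(X,c):
    for q in (proj(X,m)-[240,140]+.5)*K: cv2.circle(im,tuple(np.round(q).astype(int)),3,c,-1)
ax=np.array([-np.sin(.2),np.cos(.2),0]); bx=np.array([np.cos(.2),np.sin(.2),0])
c=np.array([.4989,.0085,.2607-.173+.013])
draw([c+s1*ax*d+s2*bx*.011 for s1 in(1,-1) for d in (.0425,.057) for s2 in (1,-1)],(0,0,255))
t=np.array([.4985,.0085,.006])
draw([t+s1*ax*.031+s2*bx*.012+[0,0,h] for s1 in(1,-1) for s2 in (1,-1) for h in(.076,.126)],(0,255,0))
cv2.imwrite("pics/a3.png",im[:600*1+120])
cv2.imwrite("pics/a3.png",cv2.resize(im,None,fx=.82,fy=.82))
E
```

```text
(no output)
```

View pics/a3.png

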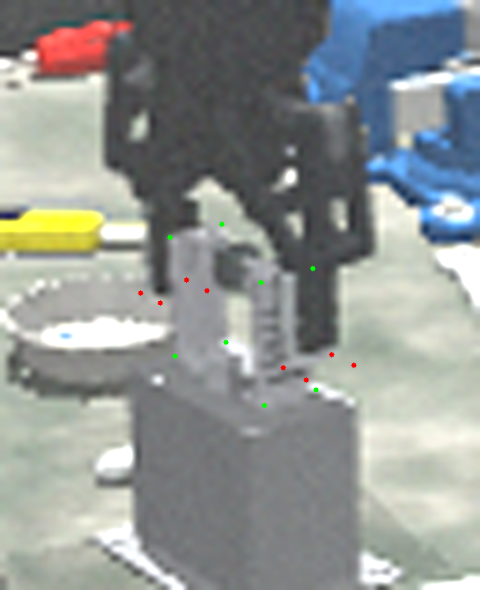

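Projected fingertips agree with the side camera to about 2 mm. The tongs sit roughly 2 mm lower in x and 1 mm higher in y than my estimate. I'll shift by that and close in steps while watching the width.

```bash
python3 - <<'E'
from h import *
from cell import arm, eyes
t=arm.read_clock()
arm.servo_line([.4970,.0095,.26],rate=.05)
f0=arm.read_wrist_force()
for o in (.76,.72,.69,.66,.63,.60):
    arm.gripper_to(o); w=arm.read_gripper_width(); print(o,round(w,4),round(w*85,1),arm.read_wrist_force()-f0,arm.read_clock()-t)
snap("3")
s=np.load("side3.npz")['p'][140:220,240:305,::-1]
im=cv2.resize(s,None,fx=7.4,fy=7.4,interpolation=cv2.INTER_CUBIC); cv2.imwrite("pics/a4.png",np.clip(im.astype(float)*1.8+10,0,255).astype(np.uint8))
E
```

```text
0.76 0.7584 64.5 [-0.6413 -1.2404 -0.9461] 0.5917000000000003
0.72 0.7249 61.6 [ 0.1574 -2.7384  1.2736] 0.8083
0.69 0.6937 59.0 [-0.5955 -2.5854  2.7955] 1.0250000000000004
0.66 0.6614 56.2 [-1.9268 -1.2264  5.7335] 1.2416999999999998
0.63 0.6332 53.8 [-1.9684 -1.2757  8.5004] 1.4583000000000004
0.6 0.5974 50.8 [-2.5962 -2.0977  9.7812] 1.6749999999999998
```

View pics/a4.png

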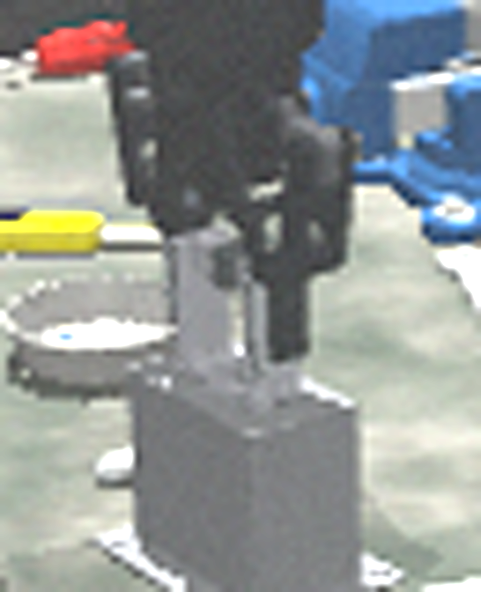

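```bash
python3 - <<'E'
from h import *
from cell import arm, eyes
t=arm.read_clock(); print(t)
def W(n=60): 
    a=np.array([arm.read_gripper_width() for _ in range(n)]); return a.mean(),a.std()
print(W(),arm.read_clock()-t)
p=arm.read_ee_pos(); print(p)
arm.servo_line([.4970,.0095,.36],rate=.12)
print(arm.read_wrist_force(),arm.read_ee_pos())
for o in (.63,.60,.57,.54,.52,.51,.50,.52,.60):
    arm.gripper_to(o); w=W(); print(o,w,w[0]-o)
print(arm.read_clock()-t,arm.read_wrist_force())
snap("4")
s=np.load("side4.npz")['p'][100:220,230:320,::-1]
im=cv2.resize(s,None,fx=5,fy=5,interpolation=cv2.INTER_CUBIC); cv2.imwrite("pics/a5.png",np.clip(im.astype(float)*1.8+10,0,255).astype(np.uint8))
E
```

```text
5.325
(np.float64(0.6045259647786814), np.float64(1.1102230246251565e-16)) 0.0
[0.4976 0.0097 0.2614]
[-0.2228 -0.0376 -1.7473] [0.4966 0.0097 0.359 ]
0.63 (np.float64(0.62962322806233), np.float64(1.1102230246251565e-16)) -0.0003767719376700507
0.6 (np.float64(0.6025904259500147), np.float64(1.1102230246251565e-16)) 0.0025904259500146853
0.57 (np.float64(0.5706031015904733), np.float64(1.1102230246251565e-16)) 0.0006031015904733872
0.54 (np.float64(0.5455508611912756), np.float64(0.0)) 0.005550861191275569
0.52 (np.float64(0.522558018307001), np.float64(0.0)) 0.0025580183070009754
0.51 (np.float64(0.5131291108356145), np.float64(1.1102230246251565e-16)) 0.0031291108356145125
0.5 (np.float64(0.5050824429547508), np.float64(1.1102230246251565e-16)) 0.005082442954750799
0.52 (np.float64(0.5235287355945286), np.float64(1.1102230246251565e-16)) 0.003528735594528598
0.6 (np.float64(0.5984431541748624), np.float64(1.1102230246251565e-16)) -0.0015568458251375983
2.9583000000000004 [ 1.2574  0.3664 -1.5402]
```

View pics/a5.png

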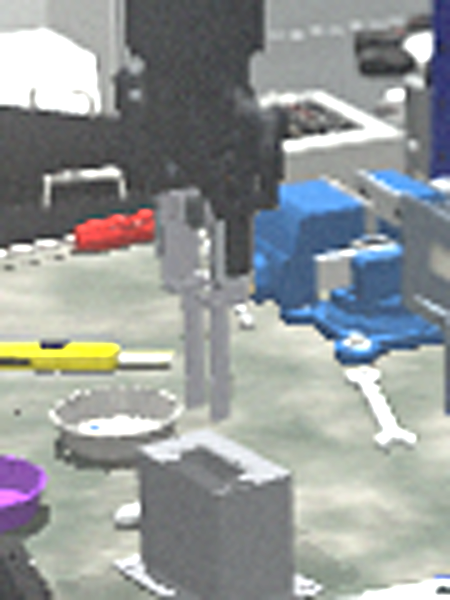

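The tongs are out and held upright. To map the gripper opening onto jaw width, I'll find the tongs' own stop in the air, which is 44 mm over the plates.

```bash
cat >> h.py <<'E'
def W(n=8):
    from cell import arm
    a=[]
    for _ in range(n): a.append(arm.read_gripper_width()); arm.wait(.01)
    return np.mean(a),np.std(a)
E
python3 - <<'E'
from h import *
from cell import arm, eyes
t=arm.read_clock()
for o in (.54,.51,.50,.49,.48,.47,.46,.60):
    arm.gripper_to(o); w=W(); print(o,w,w[0]-o, arm.read_clock()-t)
    if w[0]-o>.02: break
E
```

```text
0.54 (np.float64(0.5410430364307807), np.float64(0.0020601063683792927)) 0.0010430364307806306 0.2917000000000005
0.51 (np.float64(0.5121291857785071), np.float64(0.002180090681632677)) 0.00212918577850707 0.5749999999999993
0.5 (np.float64(0.5036750336769024), np.float64(0.001221660006561702)) 0.0036750336769023617 0.8583999999999996
0.49 (np.float64(0.49641233718520283), np.float64(0.0014842602384598138)) 0.006412337185202843 1.1417000000000002
0.48 (np.float64(0.489796542531244), np.float64(0.0026229866306126896)) 0.009796542531244012 1.424999999999999
0.47 (np.float64(0.4820044998798631), np.float64(0.0023589828353116587)) 0.012004499879863129 1.7083999999999993
0.46 (np.float64(0.47496943966488026), np.float64(0.0029468839239141726)) 0.014969439664880235 1.9916999999999998
0.6 (np.float64(0.6005670954285546), np.float64(0.0012832432221297637)) 0.0005670954285545982 2.3249999999999993
```

```bash
python3 - <<'E'
from h import *
from cell import arm, eyes
t=arm.read_clock()
arm.movep([.5237,-.2015,.36],rotq(-.08)); print(arm.read_clock()-t)
for o in (.46,.44,.42,.40):
    arm.gripper_to(o); w=W(); print(o,w,w[0]-o)
arm.gripper_to(.53); w=W(40); print(.53,w,w[0]-.53)
arm.gripper_to(.62); w=W(40); print(.62,w,w[0]-.62, arm.read_clock()-t)
arm.servo_line([.5237,-.2015,.332],rate=.08)
print(arm.read_ee_pos(),arm.read_eef_rot(),rotq(-.08),arm.read_wrist_force(),arm.read_clock())
snap("5")
s=np.load("side5.npz")['p'][150:270,270:360,::-1]
cv2.imwrite("pics/a6.png",cv2.resize(s,None,fx=6,fy=5,interpolation=cv2.INTER_CUBIC))
p=np.load("top5.npz")['p'][170:250,280:370,::-1]
cv2.imwrite("pics/a7.png",cv2.resize(p,None,fx=6,fy=6,interpolation=cv2.INTER_CUBIC))
E
```

```text
0.8584000000000014
0.46 (np.float64(0.47470203238170183), np.float64(0.0011131085594384867)) 0.014702032381701813
0.44 (np.float64(0.47346871357094694), np.float64(0.001635713222348687)) 0.03346871357094694
0.42 (np.float64(0.4747943806267764), np.float64(0.0014791894775945296)) 0.05479438062677644
0.4 (np.float64(0.4758854019071185), np.float64(0.0017310424115448248)) 0.07588540190711845
0.53 (np.float64(0.5306109771975762), np.float64(0.0024688285840658007)) 0.0006109771975761902
0.62 (np.float64(0.6200411199757485), np.float64(0.0022541788998139143)) 4.111997574851589e-05 3.1834000000000007
[ 0.5235 -0.2015  0.3313] [-0.5193 -0.4792  0.4799  0.5199] [ 0.5196  0.4796 -0.4796 -0.5196] [ 0.2801  0.7296 -1.8196] 14.3917
```

View pics/a6.png

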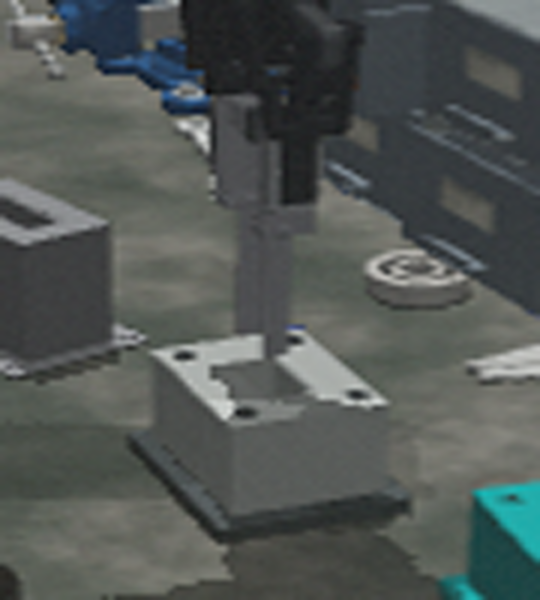

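View pics/a7.png

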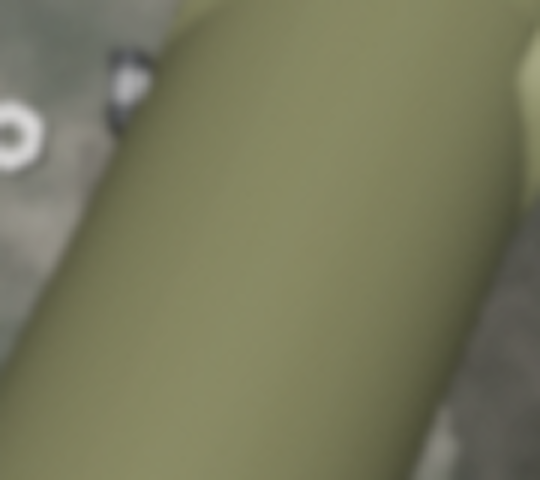

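```bash
python3 - <<'E'
from h import *
from cell import eyes
m=eyes.camera_model("side")
u0,v0,K=295,165,11
s=np.load("side5.npz")['p'][v0:v0+70,u0:u0+50,::-1]
def mk():
    im=cv2.resize(s,None,fx=K,fy=K,interpolation=cv2.INTER_CUBIC); return np.clip(im.astype(float)*1.5,0,255).astype(np.uint8)
im=mk(); raw=mk()
def pl(X,c,close=True):
    q=((proj(X,m)-[u0,v0]+.5)*K*8).round().astype(np.int32)
    cv2.polylines(im,[q],close,c,1,cv2.LINE_AA,shift=3)
yw=-.08; ax=np.array([-np.sin(yw),np.cos(yw),0]); bx=np.array([np.cos(yw),np.sin(yw),0]); 
c=np.array([.5235,-.2015,.0773])
for s1,d in ((-1,.01535),(1,.01135)):
    pl([c+s1*ax*d+bx*e+[0,0,h] for e,h in ((-.006,0),(.006,0),(.006,.07),(-.006,.07))],(0,0,255))
pl([c-ax*.0264+bx*e+[0,0,h] for e,h in ((-.012,.07),(.012,.07),(.012,.126),(-.012,.126))],(0,255,255))
b=np.array([.5237,-.2023,.06])
pl(rect(*b[:2],yw,.07,.092,.06),(0,255,0))
pl([b+bx*e+ax*f for e,f in((.012,.022),(.012,-.022),(-.009,-.022),(-.009,.022))],(0,255,0))
cv2.imwrite("pics/a8.png",cv2.resize(np.hstack([raw,im]),(786,550)))
E
```

```text
(no output)
```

View pics/a8.png

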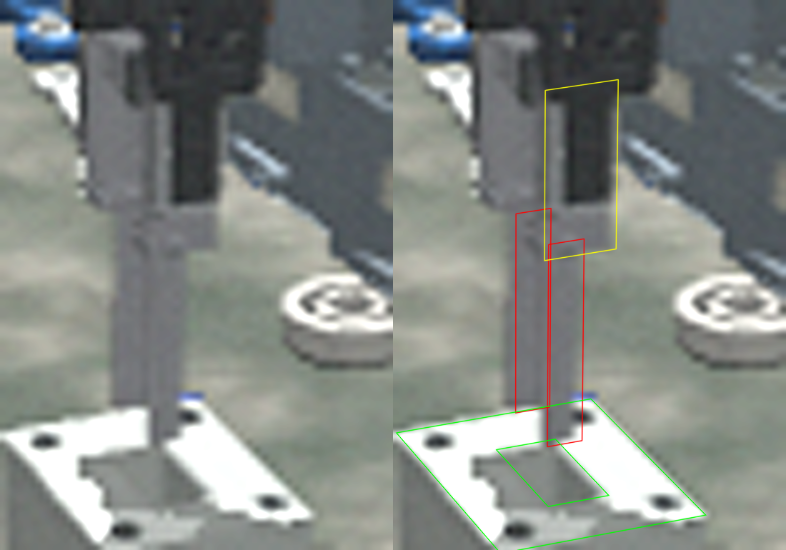

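The side overlay puts the block outline on its fit. The blades sit about 0.8 px (1.5 mm) left of prediction, so the tongs are about 1.6 mm toward −x in hand. I'll check the top camera's y bias using its earlier views of the gripper.

```bash
python3 - <<'E'
from h import *
from cell import eyes
m=eyes.camera_model("top"); out=[]
for tag,c,w,yw,(u0,v0) in (("1",[.4986,.0092,.36],.0425,.2,(215,170)),("2",[.4989,.0085,.2607],.0425,.2,(205,175)),("3",[.4974,.0097,.2605],.0254,.2,(205,175)),("4",[.4966,.0097,.359],.0254,.2,(215,170))):
    K=6
    im=np.load(f"top{tag}.npz")['p'][v0:v0+65,u0:u0+65,::-1]
    im=cv2.resize(im,None,fx=K,fy=K,interpolation=cv2.INTER_CUBIC); im=np.clip(im.astype(float)*1.6,0,255).astype(np.uint8); raw=im.copy()
    ax=np.array([-np.sin(yw),np.cos(yw),0]); bx=np.array([np.cos(yw),np.sin(yw),0]); c=np.array(c)
    z=-.173+.013*(w/.0425)**2
    for s1 in (1,-1):
        X=[c+s1*ax*d+bx*e+[0,0,z] for d,e in ((w,-.011),(w,.011),(w+.0145,.011),(w+.0145,-.011))]
        q=((proj(X,m)-[u0,v0]+.5)*K).round().astype(np.int32); cv2.polylines(im,[q],True,(0,0,255),1)
    out.append(np.vstack([raw,im]))
cv2.imwrite("pics/b1.png",cv2.resize(np.hstack(out),(800,400)))
E
```

```text
(no output)
```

View pics/b1.png

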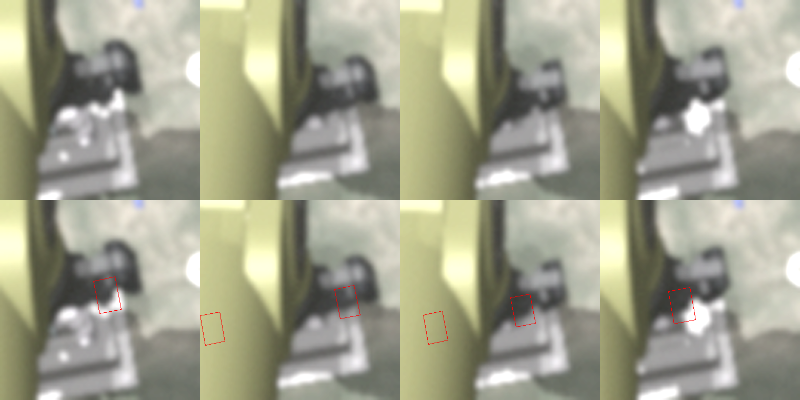

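The top camera gives no better than about 2 mm here. I'll insert only 15 mm, with ample clearance, and find the pocket's y centre by very light touches.

```bash
cat >> h.py <<'E'
def F(n=8):
    from cell import arm
    a=[]
    for _ in range(n): a.append(arm.read_wrist_force()); arm.wait(.01)
    return np.mean(a,axis=0)
yw=-.08; AX=np.array([-np.sin(yw),np.cos(yw),0]); BX=np.array([np.cos(yw),np.sin(yw),0])
E
python3 - <<'E'
from h import *
from cell import arm, eyes
t=arm.read_clock()
P=np.array([.5250,-.2040,.332]); arm.servo_line(P,rate=.05)
f0=F(10); print(f0)
ok=True
for z in (.322,.312,.305,.299):
    arm.servo_line([P[0],P[1],z],rate=.08); f=F(3)-f0; print(z,f)
    if np.linalg.norm(f)>4: ok=False; arm.servo_line(P,rate=.08); break
if ok:
    P[2]=.299
    for s in (1,-1):
        for k in range(3,11):
            d=s*k*.001
            arm.servo_line(P+AX*d,rate=.04); f=F(4)-f0; print(round(d*1000),np.round([f@BX,f@AX,f[2]],2))
            if abs(f@AX)>2.2: break
        arm.servo_line(P,rate=.06)
print(F(4)-f0,arm.read_clock()-t,arm.read_clock(),arm.read_ee_pos())
E
```

```text
[ 0.2048 -0.0025 -1.5381]
0.322 [-0.0597 -0.0404 -0.1589]
0.312 [-0.0138 -0.2698  0.2871]
0.305 [-0.1857 -0.1563  0.4611]
0.299 [0.5447 0.1523 0.4318]
3 [-0.41  0.06 -0.2 ]
4 [-0.69 -0.31  0.1 ]
5 [-0.25 -0.98  0.28]
6 [-0.47 -2.78  0.65]
-3 [-0.27 -0.04 -0.39]
-4 [-0.02  0.03  0.15]
-5 [ 0.08  0.02 -0.38]
-6 [ 0.03 -0.25  0.39]
-7 [-0.28 -0.18 -0.  ]
-8 [-0.43  0.43 -0.03]
-9 [-0.55  2.14  1.2 ]
-10 [-0.12  3.96  2.66]
[-0.2653 -0.3416  0.0385] 5.483300000000002 19.975 [ 0.5249 -0.2042  0.2988]
```

```bash
python3 - <<'E'
from h import *
from cell import arm, eyes
t=arm.read_clock()
P=np.array([.5250,-.2040,.299])-AX*.0018
arm.servo_line(P,rate=.05); f0=F(10)
for s in (1,-1):
    for k in range(2,9):
        d=s*k*.001
        arm.servo_line(P+BX*d,rate=.04); f=F(4)-f0; print(round(d*1000),np.round([f@BX,f@AX,f[2]],2))
        if abs(f@BX)>2: break
    arm.servo_line(P,rate=.06)
print(F(4)-f0,arm.read_clock()-t,arm.read_clock())
E
```

```text
2 [-0.25 -0.16  0.11]
3 [-0.24 -0.34  0.08]
4 [-0.46  0.1  -0.09]
5 [-0.38 -0.01 -0.26]
6 [-0.79  0.07  0.11]
7 [-0.73  0.04  0.32]
8 [-1.55  0.48 -0.06]
-2 [ 0.1  -0.2   0.18]
-3 [0.62 0.18 0.38]
-4 [0.88 0.38 0.81]
-5 [ 0.58 -0.11  0.5 ]
-6 [ 0.75 -0.57  0.8 ]
-7 [ 0.86 -0.43  0.62]
-8 [ 1.09 -0.4   0.69]
[-0.3383 -0.0506 -0.8144] 4.899999999999999 24.875
```

The x touches yielded without a clear wall, so the tongs probably pivoted in the fingers about the pinch axis. I'll look before doing more.

```bash
cat >> h.py <<'E'
def overlay(tag,c,wid,yw,b,out,u0=295,v0=165,K=11,blk=True,H=70,Wd=50):
    from cell import eyes
    m=eyes.camera_model("side")
    s=np.load(f"side{tag}.npz")['p'][v0:v0+H,u0:u0+Wd,::-1]
    im=np.clip(cv2.resize(s,None,fx=K,fy=K,interpolation=cv2.INTER_CUBIC).astype(float)*1.5,0,255).astype(np.uint8); raw=im.copy()
    ax=np.array([-np.sin(yw),np.cos(yw),0]); bx=np.array([np.cos(yw),np.sin(yw),0]); c=np.array(c)
    def pl(X,col):
        q=((proj(X,m)-[u0,v0]+.5)*K*8).round().astype(np.int32); cv2.polylines(im,[q],True,col,1,cv2.LINE_AA,shift=3)
    for s1,d in ((-1,wid/2-.011),(1,wid/2-.015)):
        pl([c+s1*ax*d+bx*e+[0,0,h] for e,h in ((-.006,0),(.006,0),(.006,.07),(-.006,.07))],(0,0,255))
    pl([c-ax*wid/2+bx*e+[0,0,h] for e,h in ((-.012,.07),(.012,.07),(.012,.126),(-.012,.126))],(0,255,255))
    if blk:
        pl(rect(*b,yw,.07,.092,.06),(0,255,0))
    k=600/raw.shape[0]
    o=np.hstack([raw,im]); k=min(k,800/o.shape[1]); cv2.imwrite(out,cv2.resize(o,None,fx=k,fy=k))
E
python3 - <<'E'
from h import *
from cell import arm
snap("6"); p=arm.read_ee_pos(); print(p)
overlay("6",[p[0],p[1],p[2]-.254],.0527,-.08,(.5237,-.2023),"pics/a9.png")
E
```

```text
[ 0.5247 -0.2058  0.2988]
```

View pics/a9.png

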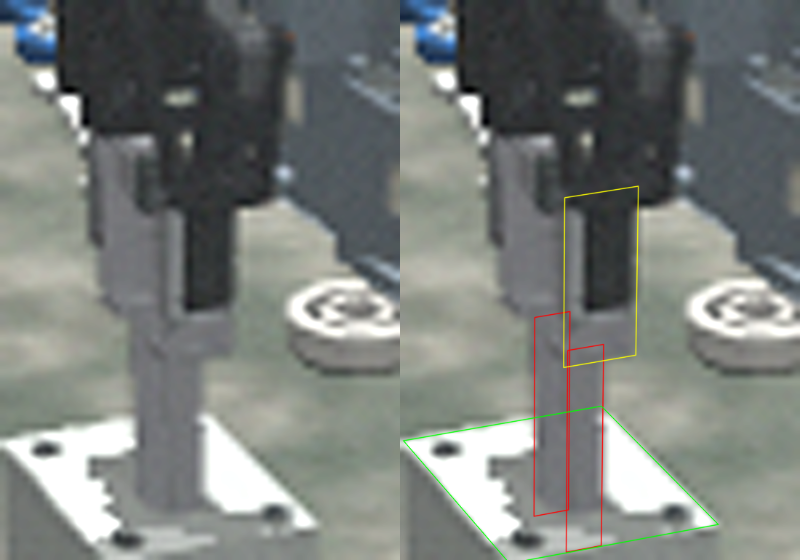

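The tongs tilted by about 0.055 rad with the tips toward +x. The geometry matches a non-flipped block with the tongs' neutral pose at about the pocket's x = 0. I'll push back 6 mm toward +x (about 1 N) to straighten them, return, and check.

```bash
python3 - <<'E'
from h import *
from cell import arm, eyes
t=arm.read_clock()
P=np.array([.5250,-.2040,.299])-AX*.0018
arm.servo_line(P+BX*.006,rate=.05); print(F(4))
arm.servo_line(P,rate=.05); print(F(4),arm.read_clock())
snap("7"); p=arm.read_ee_pos(); print(p)
overlay("7",[p[0],p[1],p[2]-.254],.0527,-.08,(.5237,-.2023),"pics/a10.png")
E
```

```text
[-0.1703  0.1012 -1.359 ]
[ 0.1862 -0.0084 -1.2343] 25.575
[ 0.5249 -0.2058  0.2991]
```

View pics/a10.png

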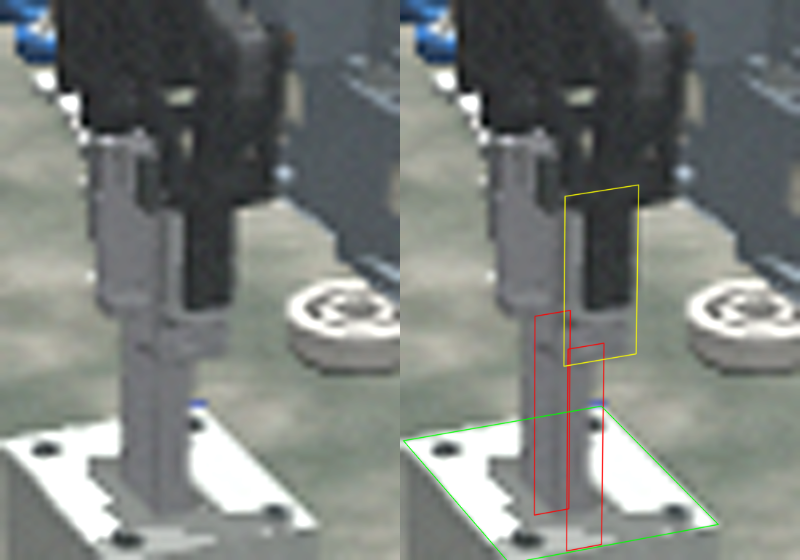

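The tongs are vertical again and centred. Now I'll shift to the nut's offset (+3.3 mm in y) and descend with force checks.

```bash
python3 - <<'E'
from h import *
from cell import arm, eyes
P=np.array([.5250,-.2040,.299])-AX*.0018+AX*.0033
arm.servo_line(P,rate=.05); f0=F(10)
for z in (.292,.286,.282,.279,.276,.273,.270):
    arm.servo_line([P[0],P[1],z],rate=.06); f=F(4)-f0; print(z,np.round([f@BX,f@AX,f[2]],2))
    if np.linalg.norm(f)>2.5:
        print("STOP"); break
print(arm.read_clock(),arm.read_ee_pos()); snap("8")
p=arm.read_ee_pos(); overlay("8",[p[0],p[1],p[2]-.254],.0527,-.08,(.5237,-.2023),"pics/a11.png")
E
```

```text
0.292 [-0.09 -0.22  0.75]
0.286 [-0.01 -0.11  0.03]
0.282 [-0.33 -0.04  0.21]
0.279 [-0.61 -0.11  0.06]
0.276 [-0.11  0.12  0.14]
0.273 [-0.08 -0.06  0.65]
0.27 [ 0.1  -0.59  0.26]
28.0083 [ 0.5251 -0.2025  0.2698]
```

View pics/a11.png

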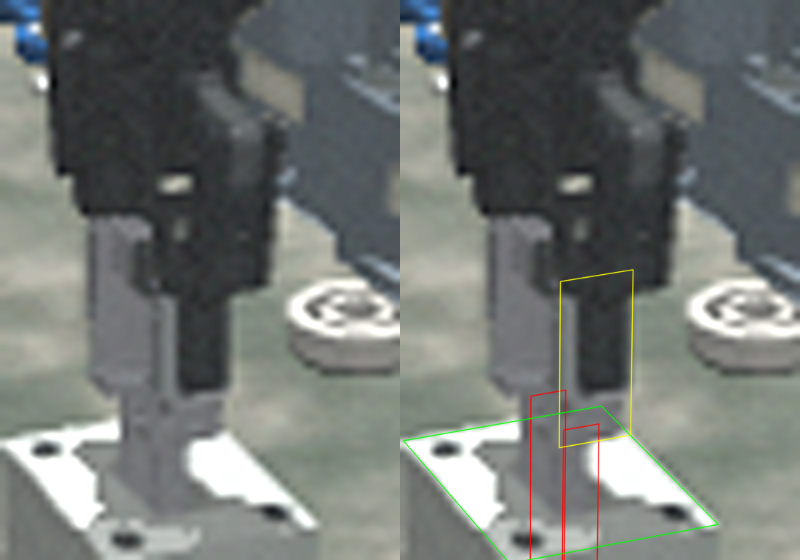

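No contact on the way down, so the blades are beside the nut. Now I'll squeeze in small steps.

```bash
python3 - <<'E'
from h import *
from cell import arm, eyes
f0=F(6); t=arm.read_clock()
o=.595
for o in [.59,.575,.565,.56,.555,.55,.545,.54,.535,.53,.525]:
    arm.gripper_to(o); w,_=W(10 if o<.566 else 3); f=F(1)-f0; print(o,round(w,4),round(w-o,4),np.round([f@BX,f@AX,f[2]],2))
    if o<.566 and w-o>.0045: break
print(arm.read_clock())
E
```

```text
0.59 0.5939 0.0039 [ 0.26 -0.93 -0.05]
0.575 0.5772 0.0022 [-0.19  0.2  -0.29]
0.565 0.5675 0.0025 [0.59 1.17 0.48]
0.56 0.5621 0.0021 [-1.04  0.63 -0.12]
0.555 0.5577 0.0027 [0.89 1.78 0.73]
0.55 0.5536 0.0036 [-0.75  2.13  1.83]
0.545 0.5503 0.0053 [-0.92  2.87  3.59]
30.2
```

```bash
python3 - <<'E'
from h import *
from cell import arm, eyes
p=np.array([.5250,-.2040,.270])-AX*.0018+AX*.0033
arm.gripper_to(.54); w,_=W(12); f=F(2); print(.54,round(w,4),round(w-.54,4),f)
for z in (.273,.277,.281,.285,.292,.31,.345):
    arm.servo_line([p[0],p[1],z],rate=.04 if z<.29 else .08); f=F(2); print(z,np.round(f,2))
print(W(6),arm.read_clock()); snap("9")
q=arm.read_ee_pos(); overlay("9",[q[0],q[1],q[2]-.256],.046,-.08,(.5237,-.2023),"pics/a12.png")
E
```

```text
0.54 0.5459 0.0059 [-0.9466  4.0752  3.6531]
0.273 [  3.15   1.7  -13.74]
0.277 [  0.97   1.56 -17.76]
0.281 [ -3.57   2.03 -13.03]
0.285 [-0.15  0.18 -1.3 ]
0.292 [ 0.2   0.43 -1.26]
0.31 [-0.35  0.15 -1.76]
0.345 [-0.33 -0.47 -1.5 ]
(np.float64(0.5421912334790303), np.float64(0.0029235873145216197)) 32.9167
```

View pics/a12.png

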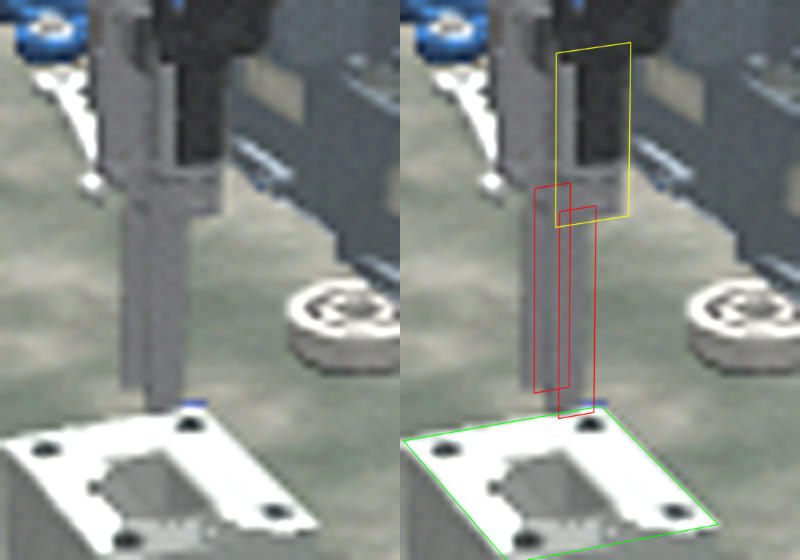

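The nut slipped off partway: the 12–16 N pull vanished between TCP heights 281 and 285 mm, and the width then fell below nut size. I'll step aside so the top camera can see where the nut is now.

```bash
python3 - <<'E'
from h import *
from cell import arm, eyes
arm.gripper_to(.62)
t=arm.read_clock(); arm.movep([.50,-.04,.36],rotq(0.08)); print(arm.read_clock()-t,arm.read_clock())
snap("10"); m=eyes.camera_model("top")
z=np.load("top10.npz"); a=rectify(z['p'],m,.5251,-.2058,-.08,.024,half=.03,res=.00015)
z0=np.load("top0.npz"); b=rectify(z0['p'],m,.5251,-.2058,-.08,.024,half=.03,res=.00015)
g=np.hstack([a,b]).astype(float); g=np.clip((g-120)*255/135,0,255).astype(np.uint8)
cv2.imwrite("pics/b2.png",g[:,:,::-1])
for d in (z0['d'],z['d']):
    P=cloud(d,m); print((P[197:214,314:336:1,2]*1000).round().astype(int))
E
```

```text
0.7000000000000028 33.9583
[[  60   61   64   61   62   59   61   64   62   60   59   58   63   61
    60   61   60   62   62   61   62   56]
 [  61   60   60   60   59   60   60   66   60   59   61   62   59   64
    61   58   63   65   58   62   62   57]
 [  60   64   46   53   53   55   53   55   56   58   61   60   60   61
    61   62   59   61   61   61   62   59]
 [  58   61   37   39   37   38   40   41   44   46   43   46   45   52
    48   55   50   53   54   56   54   58]
 [  60   63   22   23   25   26   29   28   29   31   32   32   34   36
    38   37   38   37   40   42   49   58]
 [  61   60   14   22   22   22   22   26   25   25   22   23   26   19
    28   22   26   25   26   26   47   61]
 [  61   60    9 1125   15   28   24   24   25   24   23   24   24   24
    20   23   21   12   14   27   47   62]
 [  59   64   15   14   16   25   26   29   24   31   23   24   13   12
    13   10   14   14   10   30   49   57]
 [  64   59   13   10   23   22   29   22   21   20   25   24   11   12
    14   11   16   12   14   32   52   59]
 [  60   60   11   14   21   21   28  
[... 2138 characters left out ...]
 54   61]
 [  63   62   57   62   55   60   67   58   59   58   60   28   29   14
    13    9    8   14   12   35   57   60]
 [  61   63   60   64   58   59   59   61   63   60   62   61   61   61
    64   57   61   61   61   59   61   59]
 [  63   59   59   60   64   61   64   59   58   60   63   64   62   65
    59   62   58   62   61   62   62   61]
 [  61   63   60   59   60   61   54   62   64   59   60   63   62   60
    60   63   60   60   59   63 1125   63]
 [  60   61   61   60   59   59   60   60   63   62   58   62   61   63
    60   64   59   60   60   63   59   61]
 [  62   61   63   61   59   58   58   57   59   59   58   60   60   62
    62   62   57   58   62   60   58   61]]
```

View pics/b2.png

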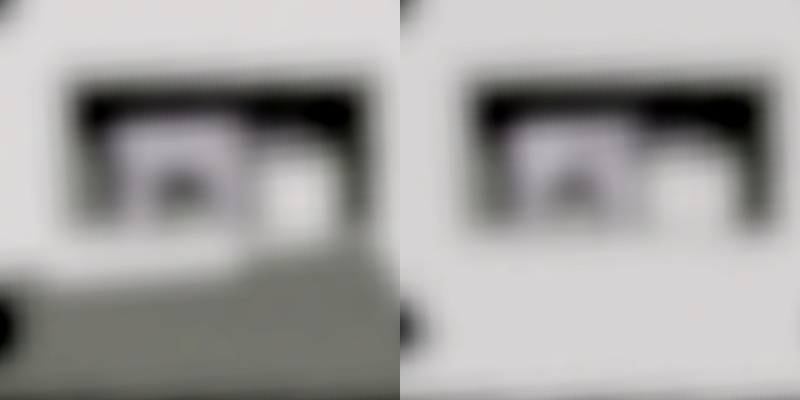

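The depth shows the nut still flat but raised about 4.5 mm, centred at the blades' y of about +3.2 mm. I'll regrip lower on it and a little firmer (command 0.53).

```bash
python3 - <<'E'
from h import *
from cell import arm, eyes
p=np.array([.5250,-.2040,.36])-AX*.0018+AX*.0033
arm.movep(p,rotq(-.08)); f0=F(5)
go=True
for z in (.305,.287,.279,.2715):
    arm.servo_line([p[0],p[1],z],rate=.1); f=F(3)-f0; print(z,np.round(f,2))
    if np.linalg.norm(f)>3: go=False; break
if go:
    for o in (.575,.555,.545,.54,.535,.53):
        arm.gripper_to(o); w,_=W(10 if o<.55 else 1); f=F(1)-f0; print(o,round(w,4),round(w-o,4),np.round(f,2))
        if w-o>.0095: break
    for z in (.275,.279,.283,.287,.292):
        arm.servo_line([p[0],p[1],z],rate=.04); f=F(2)-f0; print(z,np.round(f,2))
    print(W(6))
print(arm.read_clock())
E
```

```text
0.305 [-0.2  -0.29  0.25]
0.287 [ 0.19 -0.75  0.18]
0.279 [-0.43 -0.45  0.16]
0.2715 [-0.58 -0.64  0.47]
0.575 0.5722 -0.0028 [ 0.1  -0.65 -0.25]
0.555 0.5598 0.0048 [-1.12 -0.15  1.9 ]
0.545 0.5509 0.0059 [-0.7  -0.41  3.52]
0.54 0.5457 0.0057 [-2.49 -1.17  6.27]
0.535 0.5424 0.0074 [-1.54 -0.52  7.37]
0.53 0.5395 0.0095 [-1.89 -0.23  7.66]
0.275 [  2.52  -2.68 -10.24]
0.279 [  2.25  -1.72 -14.44]
0.283 [-0.18 -1.15  0.06]
0.287 [-0.85 -0.33  0.18]
0.292 [ 0.1  -0.21 -0.04]
(np.float64(0.537665513187004), np.float64(0.001465104315647493))
39.5417
```

The drag is gone and the width stays at nut size, so it's held. Next is the dish.

```bash
python3 - <<'E'
from h import *
from cell import arm, eyes
p=np.array([.5250,-.2040,.37])-AX*.0018+AX*.0033
arm.servo_line(p,rate=.15); print(W(3))
eyes_s,_=eyes.capture("side"); cv2.imwrite("pics/c0.png",cv2.resize(eyes_s[130:250,270:370,::-1],None,fx=5,fy=5,interpolation=2))
arm.movep([.521,.231,.36],rotq(.1)); print(W(3),arm.read_clock())
arm.servo_line([.521,.231,.285],rate=.13)
f0=F(4); print(f0)
for z in (.268,.264,.261):
    arm.servo_line([.521,.231,z],rate=.06); f=F(3)-f0; print(z,np.round(f,2))
    if f[2]>2: break
print(W(3),arm.read_clock()); snap("11")
overlay("11",[.521,.231,z-.256],.046,.1,(0,0),"pics/c1.png",u0=215,v0=120,blk=False,Wd=60)
E
```

```text
(np.float64(0.5370275040194535), np.float64(0.0037156807250048793))
(np.float64(0.5379381798793685), np.float64(0.0024488931002188325)) 41.9
[-0.0858 -0.179  -1.5088]
0.268 [-0.32  0.35  0.11]
0.264 [ 0.05  0.08 -0.35]
0.261 [-0.09  0.76 -0.39]
(np.float64(0.5361287735578181), np.float64(0.0011394968041805696)) 43.6917
```

View pics/c0.png

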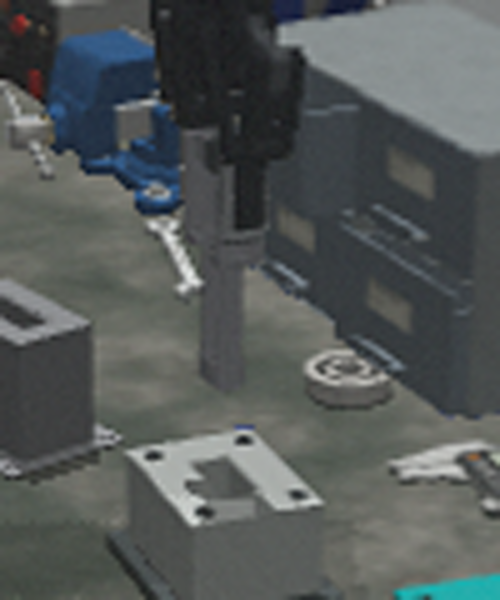

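View pics/c1.png

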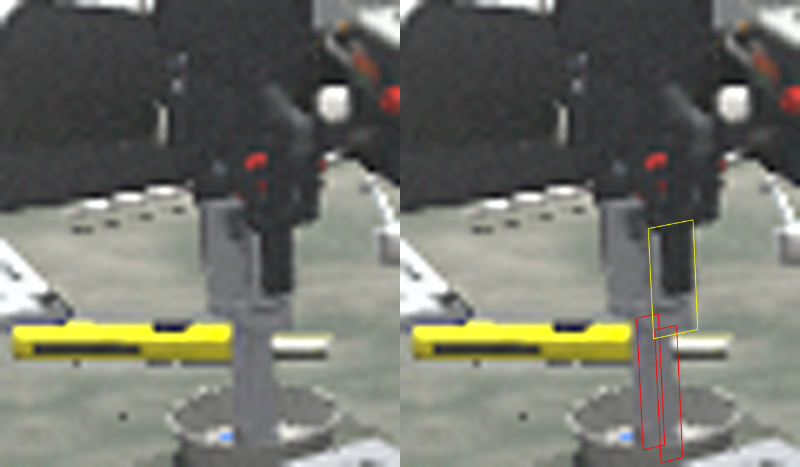

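The tongs appear to sit a few mm higher in the hand than I assumed. I'll go down in small steps until light contact, then release.

```bash
python3 - <<'E'
from h import *
from cell import arm, eyes
f0=F(4)
for z in (.259,.257,.255,.253,.251,.249):
    arm.servo_line([.521,.231,z],rate=.06); f=F(2)-f0; print(z,np.round(f,2))
    if f[2]>1.2: break
zc=z
arm.servo_line([.521,.231,z+.001],rate=.06)
arm.gripper_to(.57); arm.gripper_to(.62); print(W(2),F(2)-f0)
arm.servo_line([.521,.231,.35],rate=.16); print(zc,arm.read_clock())
snap("12")
s=np.load("side12.npz")['p'][90:220,205:305,::-1]; t=np.load("top12.npz")['p'][150:260,90:230,::-1]
cv2.imwrite("pics/c2.png",np.hstack([cv2.resize(s,(400,520),interpolation=2),cv2.resize(t[:, :],(400,520),interpolation=2)]))
E
```

```text
0.259 [-0.2  -0.44  3.93]
(np.float64(0.620479408518172), np.float64(0.0012675107803664099)) [-0.5236 -0.4115  0.8879]
0.259 45.5333
```

View pics/c2.png

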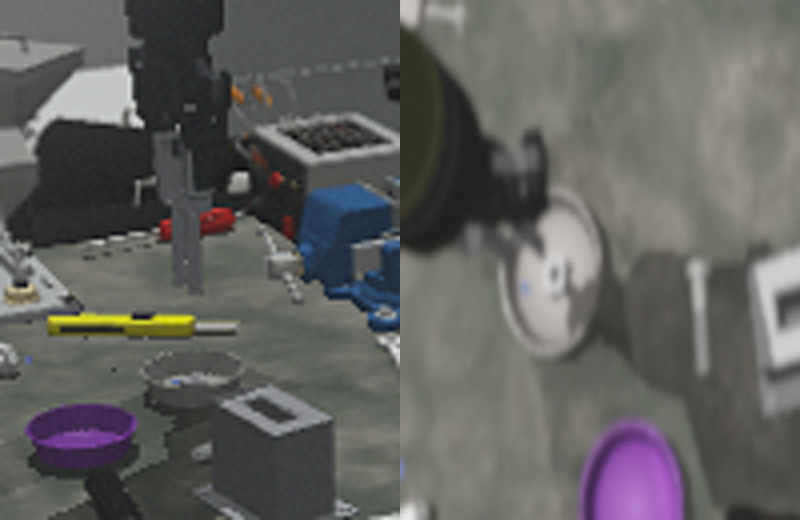

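The nut lies in the grey dish near its centre. Next I'll hover over the rest and check alignment before hanging the tongs.

```bash
python3 - <<'E'
from h import *
from cell import arm, eyes
arm.movep([.4970,.0095,.348],rotq(.2)); print(arm.read_clock(),F(3),arm.read_ee_pos())
snap("13")
p=arm.read_ee_pos()
overlay("13",[p[0],p[1],p[2]-.256],.0527,.2,(0,0),"pics/c3.png",u0=245,v0=130,blk=False)
overlay("4",[.4966,.0097,.359-.254],.051,.2,(0,0),"pics/c4.png",u0=245,v0=130,blk=False)
E
```

```text
46.525 [ 0.1249 -0.1291 -1.1842] [0.4973 0.0116 0.348 ]
```

View pics/c3.png

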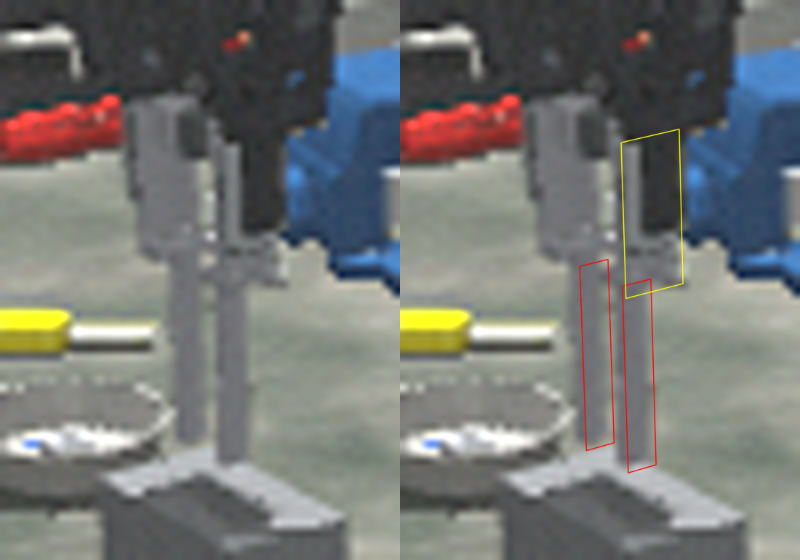

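View pics/c4.png

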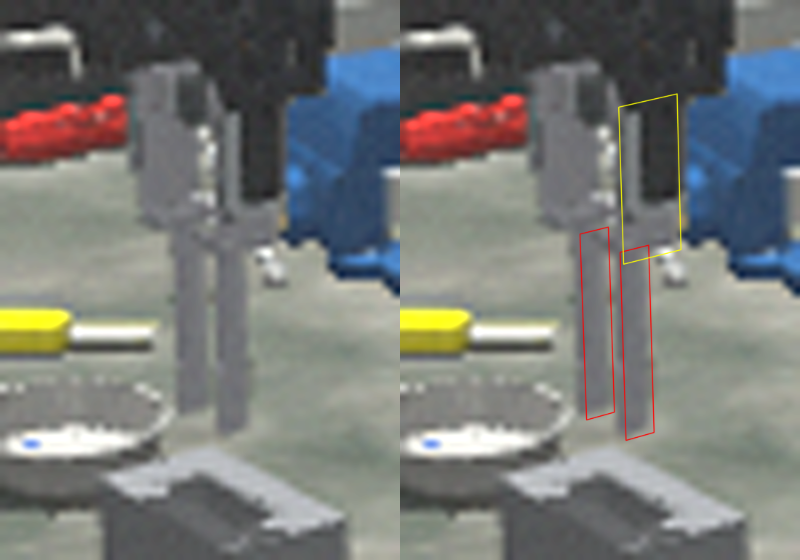

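The tip position matches the original grasp to within about 1 mm. I'll lower with force checks.

```bash
python3 - <<'E'
from h import *
from cell import arm, eyes
x,y=.4970,.0095
arm.servo_line([x,y,.345],rate=.1); f0=F(3)
ok=True
for z in (.325,.305,.285,.270,.267,.265,.263,.261,.259):
    arm.servo_line([x,y,z],rate=.1); f=F(2)-f0; print(z,np.round(f,2))
    if f[2]>1.5 or np.linalg.norm(f[:2])>4:
        ok= z<.2685; break
print(ok,arm.read_clock())
if ok:
    arm.gripper_to(.75); print(F(2)-f0,arm.read_clock())
snap("14")
s=np.load("side14.npz")['p'][130:220,240:305,::-1]
cv2.imwrite("pics/c5.png",cv2.resize(s,None,fx=6.5,fy=6.5,interpolation=2))
E
```

```text
0.325 [ 0.06 -0.5  -0.65]
0.305 [ 0.04 -0.72 -0.55]
0.285 [ 0.03 -0.34 -0.12]
0.27 [ 0.4   0.17 -0.4 ]
0.267 [-0.45 -0.03 -0.73]
0.265 [-0.42  0.69 -0.86]
0.263 [-1.03 -0.54 -1.  ]
0.261 [-0.76  0.23  3.95]
True 49.4083
[-0.5727 -0.7161  0.9106] 49.6917
```

View pics/c5.png

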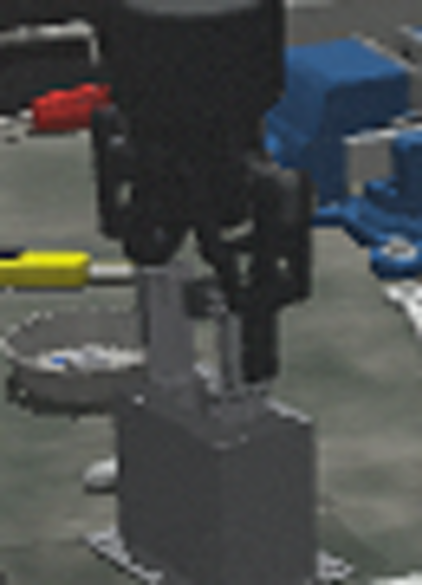

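The tongs are home with their shoulders on the rest. I'll open fully, withdraw, and check.

```bash
python3 - <<'E'
from h import *
from cell import arm, eyes
arm.gripper_to(1.0)
x,y=.4970,.0095
arm.servo_line([x,y,.37],rate=.13); print(arm.read_clock(),arm.read_gripper_width(),F(2))
snap("15")
s=np.load("side15.npz")['p'][150:230,225:305,::-1]; t=np.load("top15.npz")['p'][180:245,115:275,::-1]
cv2.imwrite("pics/c6.png",np.hstack([cv2.resize(s,(380,380),interpolation=2),cv2.resize(t,(420,380),interpolation=2)]))
E
```

```text
51.1333 1.0014793086729112 [ 0.7131 -0.0826 -0.5069]
```

View pics/c6.png

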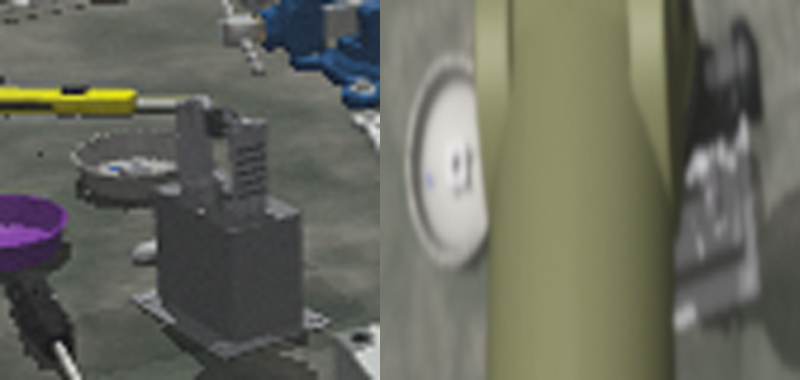

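The tongs hang upright in the rest, as at the start. The nut lies flat in the grey dish, and the gripper is open and clear of everything.

```bash
python3 -c "
from cell import workorder,arm
print(workorder.sign_off(),arm.read_clock())"
```

```text
the job is handed in; nothing more can be done
the job is handed in; nothing more can be done
```

The nut is in the grey dish and the tongs are back upright in their rest. I handed the job in with the robot clock at about 51 s of the 58 s limit.

**What I did**
- I took the tongs from the rest and drew the nut out of the pocket. I then set it in the dish with the tongs, hung the tongs up and let go.
- The first squeeze was too light: the blades slipped after raising the nut about 4.5 mm. I moved aside to look with the top camera, gripped again slightly firmer, and the nut came out.

**Last checks**
- **Pictures:** The side view shows the tongs hanging upright with the gripper clear. The top view shows the nut lying flat in the dish.
- **Gripper and force:** The gripper reads fully open, and the wrist force is under 1 N.

**What disagreed or is uncertain**
- **Camera offset:** The two cameras differed by about 3.5 mm in y at the block. I settled it with touches of 2 to 4 N on the pocket walls in y.
- **Tongs tilted:** Similar touches in x, up to about 1.6 N, tilted the tongs in the fingers. I straightened them against the pocket wall before going down.
- **Squeeze force:** I estimated it only indirectly, from how far the gripper's width lagged its command. That put 25 to 35 N a blade on the nut against the 40 N crush limit. The nut showed no visible damage in the pictures.
- **Downward push:** The second squeeze pushed the tongs down with about 8 N as the fingers swung forward. That load went into the nut or the pocket floor.

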